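Secure a bare drive in the service fixture

TASK

Without picking anything up, push the bare drive that lies in the fixture's nest along its rails until it stops against the connector box at the left end, as the robot sees it. Then push the parked clamp strap round with a finger, over the drive, until its notch is fully home on the headed stud, and only then push the raised cam lever on the strap all the way down, so that the rubber foot holds the drive. Leave the drive flat in its nest and do not disturb the other things on the desk.

Things in the scene. Friction and masses are not known exactly. Their poses are not given: they have to be found in the camera images.
- fixture: aluminium base plate bolted to the desk, 156 mm (its x) by 190 mm (its y), 12 mm thick. Origin on the desk, 5 mm right of the plate's middle; x points away from the robot (yaw within 0.3 rad), y left, z up. Right of the nest's open mouth the plate bears only two corner screws 4 mm high
- nest (a point): top of the base plate, 12 mm above the desk, below the drive's centre when home; axes as the fixture's. The nest lies between two black rails along y (inner faces at x = +-36.5 mm, 6 mm high, from y = -81 to +49 mm), open at the right (-y) end
- connector (a point): middle of the connector box's face that stops the drive, 50.5 mm to the +y (left) of the nest point. The flat black box closes the nest's left end and stands 10.5 mm above the plate
- drive_center (a point): centre of the bare 2.5 inch drive lying flat in the nest: 70 mm between the rails, 100 mm long, its solid 8.5 mm thick, top 20.5 mm above the desk. Own x and y axes point opposite to the fixture's. Starts 12 to 28 mm short of home; about 70 g, friction about 0.6. Push its right end face to the fixture's +y. Home: level with the nest point in y to 1 mm (3 mm allowed)
- stud (a point): axis of the headed steel stud at the near side of the nest, at the strap's mid-height (48 mm above the desk), 55 mm to the -x of the nest point; neck 10 mm, head 17 mm across, top 63 mm above the desk. The strap's notch comes home on it
- pivot (a point): axis of the strap's steel pivot post at the far side of the nest, 55 mm to the +x of the nest point, at the strap's mid-height (48 mm above the desk); cap top 60 mm above the desk; axes as the fixture's
- strap (a joint): angle of the clamp strap about the upright pivot post, rad: 0 = parked, pointing to the fixture's +y (left); grows counter-clockwise seen from above; 1.571 = fully home on the stud (hard stop), pointing to the fixture's -x. Starts between 0 and 0.45. It stays where it is left; about 0.3 N at the tail moves it
- strap_tail (a point): on the strap's pushing face (the long side that trails as it swings home), 130 mm from the pivot axis, 48 mm above the desk. Aluminium bar 24 mm wide, underside 42, top 54 mm above the desk, 150 mm long from the pivot axis. Own y axis: along the strap away from the pivot; x: out of the pushing face; push to -x. Things under its path stay below 24 mm
- lever (a joint): angle of the cam lever on the strap, rad: 0 = raised (handle 68 degrees above level, leaning towards the pivot post), 1.187 = fully down (hard stop), level along the strap towards the pivot. Starts at 0 to 0.15, stays where it is left. Friction 0.10 N m: 2 to 6 N on the handle brings it down
- lever_axis (a point): centre of the lever's level pin, on the strap 55 mm from the pivot axis, 78 mm above the desk; above the nest point when the strap is home. Its y axis points along the strap away from the pivot, so the handle leans to its -y. Two clevis ears (24 mm over both) reach 11 mm above and beside the pin
- lever_pad (a point): on the upper face of the lever's black handle pad, 55 mm from the pin and 7 mm above its line. The pad is 20 mm wide, 10 mm thick and ends 68 mm from the pin; raised, its end is about 144 mm above the desk; down, this point is 85 mm above the desk. Push it towards the pivot post and down
- foot: round rubber foot, 20 mm across, under the strap below the lever pin. The cam drives it 5 mm down: 3 mm clear of the drive with the lever raised, pressing it with about 8 N when down. Need not be touched. Origin on the foot's axis at desk height, not at the rubber
- drive_spare: a second, identical bare 2.5 inch drive, 70 x 100 x 9 mm, lying on the desk to the fixture's right; not part of the job
- bottle: white dropper bottle with a red cap, 59 mm across, 146 mm tall, standing behind the fixture on its right; origin under its centre
- stick: red memory stick, 18 x 53 x 8 mm, lying in front of the fixture
- spudger: thin black nylon pry tool, 9 x 140 x 8 mm, lying in front of the fixture on its left
- notes: pad of pink sticky notes, 40 x 51 x 11 mm, lying on the desk left of the fixture, under or near the parked strap
- tape: small roll of black tape lying flat, 59 mm across, 19 mm high, left of the fixture in front of the strap's parking place
Not all that is in view belongs to the job. Leave any red or turquoise look-alike of the part that bears drive_center alone.

How it is judged:
By the outcome, as a careful person would: the job done as asked, in the order asked, and still so for the second after the job is handed in, with the robot touching nothing.
It also fails if it takes over 56 s, if anything falls off the work surface, if the arm or the gripper's body presses on something with over 40 N, if the wrist force passes 120 N, or if a joint passes its speed limit or range.

ROBOT

A 7-joint arm with a two-finger parallel gripper is mounted at the origin on a cart in front of the work surface, level with it; the furniture and walls round the work are solid. World frame = base frame: x ahead of the robot, y to its left, z up, the work surface at z = 0. Lengths are in m, angles in rad, forces in N, time in s.
With the tool pointing down it reaches from about 0.4 to 0.85 m from the base axis. Payload 10.4 kg.
Tool frame: the origin (TCP) lies on the centre line of the jaws, within the pads' length; the fingertips stand 11 mm ahead of it and the grasp point (between the pads) lies 8 mm behind it; z points along the fingers, y is the line along which they close (so a half turn about z gives the same grasp; the last joint's range is limited). The gripper opens to 87 mm and grips with 3 to 60 N. Pads are 19 mm wide; open, the fingers measure 117 mm over their backs; the gripper's body (75 mm by 190 mm) begins 51 mm behind the grasp point.
Start: joints at [1.173, 0.332, -0.065, 1.46, 0.022, 1.35, -0.088], TCP at [0.229, -0.582, 0.234] pointing down, gripper open.
Joint ranges: [-2.6, 2.6], [-0.5, 2.12], [-1.47, 1.34], [0.16, 2.42], [-1.27, 4.41], [0.06, 2.06], [-2.6, 2.6]. Speed limits (rad/s): [2.22, 2.22, 2.79, 2.79, 3.14, 3.14, 3.14].

INTERFACE

Orientations are given as a unit quaternion [x, y, z, w].
In Python, from bench import r gives the robot as it stands.
- The arm moves only by the shell command python3 -m pendant 'ROWS' [OPENING] [FORCE]. ROWS is JSON, a list of rows, each a list of 4 numbers: the shift along the tool's x, y, z in m, then the turn about the tool's z in rad. A call has 1 to 8 rows; each row shifts and turns the commanded pose from where the row before left it, along the tool's axes as they then stand; what a row does not reach is not made up. A row lasts 1/12 s, in which the tool goes at most 41.7 mm and 7.16 degrees, less where a joint would pass 70% of its speed; a pose out of reach is approached as far as the arm can. A call with a gripper value outside its range is refused whole. OPENING is the opening, from 0 (shut) to 1 (fully open), set as the call begins (- or left out, the last holds). The fingers move at their own pace and stop on an object; FORCE is the grip in N (left out, the last holds). Time passes only in rows, so rows that do not move let the fingers close. It gives the time, the measured TCP pose, the force, the opening and the grip force at its end, in the units of the state.
- r.read_state(): the state, without advancing time (a new reading comes with each control period).
- r.camera(name): name is "side" or "top"; returns a dict with "img" (400x640x3 uint8, red, green, blue), "camera_matrix" (3x3 intrinsics, pixels), "xyz" and "attitude" of the camera in the world. Camera axes: x right, y down, z forward; pixel columns grow to the right and rows downward; lengths in m; the calibration is good to about 2 mm. A picture is of the moment at which its call begins. There is no depth.
- r.close_job(): hands the job in; it is judged then, once.
Trained networks look in the newest picture that a camera, given by its name, has taken for a name from the list of things; names that differ only in an ending like _2 or _b are one class to them, and where a whole thing is asked for, a point or a joint stands for the part that bears it (a point fixed in the world has none). Each returns a list of dicts, best first, with "score" (0 to 1); they miss things now and then, are a little off and sometimes report something else, mostly with a low value. They report only what shows in the picture. A call takes as long as a camera call. They do not tell look-alikes from the thing itself.
- r.outline_of(thing, camera): "mask" (400x640 bool, what is visible of it) and "bbox" ([centre column, centre row, width, height] in pixels, round what is visible of it).
The state is a dict: "time": time; "joint_positions": joint angles; "joint_vel": joint speeds; "joint_torque": joint torques, N m; "ee_pos": TCP position; "eef_rot": TCP orientation; "ft_force": force on the tool from outside, world axes, zero at the start; "torque": the same for the moment, N m; "width": finger opening in m; "grip_force": force on a finger pad.
Only numpy, scipy, OpenCV 4.12 (cv2) and the standard library are available. Lean on these libraries where they do the work, as an engineer would, in place of code of your own. Each camera call takes 0.05 s, during which the arm holds its last target. There are 200 camera calls.

## Working session

There is one attempt and no reset: what is moved stays moved. The work goes in short steps, Python scripts to look and compute and a shell command to move; the robot and the scene stay as the last step left them, time stands still between calls to the robot, and variables do not carry over. Pictures are saved under pics/ and viewed, at most 10 in all, crops included, and the job is handed in when it is done.

```bash
ls; mkdir -p pics
cat > h.py <<'E'
import numpy as np, cv2
from scipy.spatial.transform import Rotation as R
from bench import r
def cam(n):
    c=r.camera(n); a=np.array(c["attitude"],float)
    Rm=a if a.shape==(3,3) else R.from_quat(a).as_matrix()
    return c["img"],np.array(c["camera_matrix"]),np.array(c["xyz"]),Rm
def ray(px,c,z):
    _,K,p,Rm=c
    d=Rm@np.linalg.solve(K,[px[0],px[1],1]); return p+d*(z-p[2])/d[2]
def proj(P,c):
    _,K,p,Rm=c
    q=K@(Rm.T@(np.array(P,float)-p)); return q[:2]/q[2]
def save(n,img,s=1): cv2.imwrite("pics/"+n,cv2.resize(img[:,:,::-1],None,fx=s,fy=s,interpolation=cv2.INTER_CUBIC))
E
python3 - <<'E'
from h import *
for n in("top","side"):
    c=cam(n); save(n+"0.png",c[0],1.25); print(n,c[1].tolist(),c[2],c[3].round(3).tolist())
    for t in ["fixture","drive_center","strap","lever","drive_spare","bottle","stick","spudger","notes","tape","lever_pad","connector"]:
        try:
            for o in r.outline_of(t,n)[:3]: print(t,round(o["score"],2),np.round(o["bbox"]),ray(o["bbox"][:2],c,0.0).round(3))
        except Exception as e: print(t,e)
s=r.read_state(); print(s)
E
```

```text
pics
top [[421.4564533948981, 0.0, 322.7337333155896], [0.0, 421.4564533948981, 194.24968581974318], [0.0, 0.0, 1.0]] [ 0.49319834 -0.08620489  1.04600691] [[-0.028, -0.999, 0.039], [-0.999, 0.03, 0.038], [-0.039, -0.038, -0.999]]
fixture 0.75 [350. 184.  92.  73.] [ 0.557 -0.114  0.   ]
drive_center 0.94 [367. 182.  44.  33.] [ 0.561 -0.157  0.   ]
drive_center 0.75 [442. 260.  49.  46.] [ 0.366 -0.332  0.   ]
drive_center 0.57 [251. 248.  30.  43.] [0.406 0.135 0.   ]
strap 0.69 [331. 172.  62.  38.] [ 0.59 -0.07  0.  ]
strap 0.45 [341. 164.  12.  17.] [ 0.607 -0.094  0.   ]
strap 0.36 [304. 176.  15.  18.] [ 0.58 -0.    0.  ]
lever 0.57 [350. 183.  95.  69.] [ 0.56  -0.116  0.   ]
lever 0.52 [340. 165.  14.  16.] [ 0.607 -0.093  0.   ]
drive_spare 0.76 [451. 178.  47.  34.] [ 0.564 -0.363  0.   ]
drive_spare 0.55 [295. 211.  22.  23.] [0.494 0.023 0.   ]
bottle 0.73 [420. 118.  29.  37.] [ 0.716 -0.293  0.   ]
stick 0.42 [386. 238.  13.  19.] [ 0.421 -0.199  0.   ]
spudger 0.67 [331. 240.  48.  35.] [ 0.422 -0.063  0.   ]
notes 0.66 [305. 177.  22.  16.] [ 0.579 -0.003  0.   ]
tap
[... 1574 characters left out ...]
t_positions': array([ 1.17337592,  0.33220114, -0.06469301,  1.4601172 ,  0.02161683,
        1.34991768, -0.0884931 ]), 'joint_vel': array([ 0.00098121,  0.00322484, -0.00061207,  0.00028967, -0.00029753,
       -0.00040137, -0.00013092]), 'joint_torque': array([-3.80455322e-04, -6.23033667e+01,  2.40918912e-02, -3.90113103e+01,
       -6.11262373e-02,  3.17986915e-02,  5.97477447e-05]), 'ee_pos': array([ 0.22882555, -0.58161276,  0.23356658]), 'eef_rot': array([9.82489341e-01, 1.86318799e-01, 3.66828104e-06, 2.57751023e-05]), 'ft_force': array([-1.31883051, -0.40224488,  0.35108427]), 'torque': array([-0.03272818, -0.00332874, -0.05087763]), 'grip_force': 0.0, 'width': 0.08666816427182593}
```

Run:
```python
from h import *
for n,(x0,y0,x1,y1) in (("top",(220,90,480,285)),("side",(260,130,420,310))):
    c=cam(n); s=3 if n=="top" else 3.3
    save(n+"1.png",c[0][y0:y1,x0:x1],s)
    np.save(n+".npy",c[0])
```

```text
(no output)
```

View pics/top1.png

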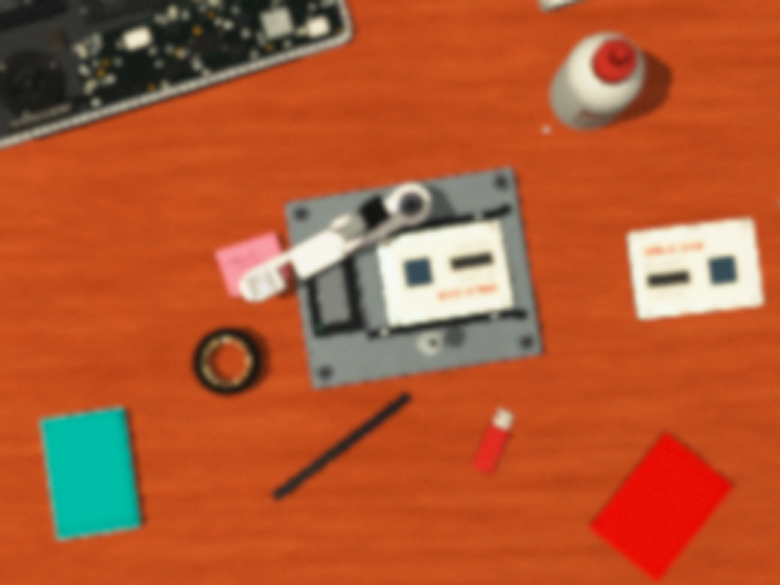

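View pics/side1.png

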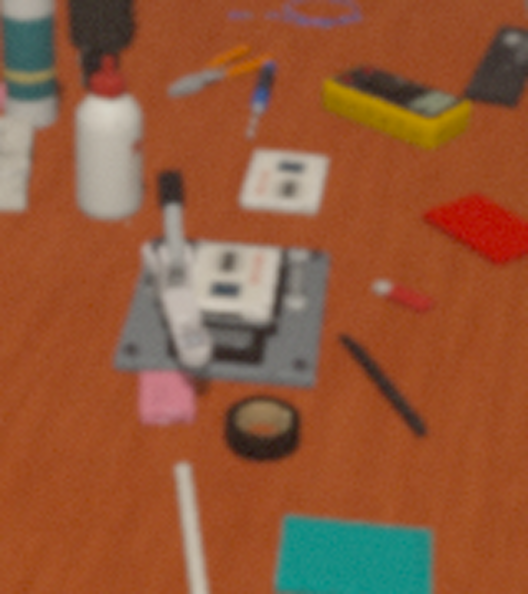

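```bash
cat >> h.py <<'E'
def F(f,p): # fixture->world, p in mm
    x,y,w=f; c,s=np.cos(w),np.sin(w); p=np.array(p,float)/1000
    return np.array([x+c*p[0]-s*p[1],y+s*p[0]+c*p[1],p[2]])
def Finv(f,P):
    x,y,w=f; c,s=np.cos(w),np.sin(w); dx,dy=P[0]-x,P[1]-y
    return np.array([c*dx+s*dy,-s*dx+c*dy])*1000
E
python3 - <<'E'
from h import *
from scipy.optimize import least_squares
c=cam("top"); full=lambda u:(220+(u[0]+.5)/3-.5,90+(u[1]+.5)/3-.5)
obs=[((78,100,12),(287,203)),((78,-90,12),(512,168)),((-78,-90,12),(542,354)),((-78,100,12),(315,388)),((55,0,60),(408,203)),((-55,0,63),(430,342))]
res=lambda f:np.concatenate([proj(F(f,p),c)-full(u) for p,u in obs])
s=least_squares(res,[.56,-.11,.15]); print(s.x.round(4),s.fun.round(2)); f=s.x
d=[Finv(f,ray(full(u),c,.0205)) for u in((378,238),(503,218),(514,308),(388,326))]; print(np.round(d,1),np.mean(d,0))
t=Finv(f,ray(full((263,280)),c,.054)); print("tail end",t, "strap angle",np.arctan2(-(t[0]-55),t[1]))
for nm,P in dict(nest=(0,0,12),pivot=(55,0,60),stud=(-55,0,63)).items(): print(nm,F(f,P).round(4))
np.save("f.npy",f)
cs=cam("side")
print("side check",[ (proj(F(f,p),cs)-[260,130])*3.3 for p in((78,100,12),(-78,100,12),(-78,-90,12),(55,0,60))])
for t in("notes","tape","stick"):
    o=r.outline_of(t,"top")[0]; m=np.argwhere(o["mask"])[:,::-1]; print(t,Finv(f,ray(o["bbox"][:2],c,.01)))
bt=r.outline_of("bottle","side")[0]["bbox"]; print("bottle",Finv(f,ray((bt[0],bt[1]+bt[3]/2-4),cs,0)))
E
```

```text
[ 0.5613 -0.1372  0.1219] [-1.22 -0.4   0.27 -0.67  0.3   0.25 -1.08  0.55  0.82  0.09  0.79  0.15]
[[ 35.7  28. ]
 [ 36.3 -74.4]
 [-37.1 -71.8]
 [-36.2  30.8]] [ -0.3257451  -21.83151592]
tail end [ 13.66640952 123.41078181] strap angle 0.32318407735233734
nest [ 0.5613 -0.1372  0.012 ]
pivot [ 0.6159 -0.1305  0.06  ]
stud [ 0.5067 -0.1439  0.063 ]
side check [array([111.45354207, 356.38311871]), array([313.80962831, 375.28819818]), array([329.692214  , 248.43608174]), array([161.45967519, 239.91814756])]
notes [38.7434869  59.89082204]
tape [ 34.8593765  134.93956973]
stick [ -4.3531272  -21.90096795]
bottle [ 132.26822123 -164.44262395]
```

```bash
cat > fit.py <<'E'
from h import *
from scipy.optimize import least_squares
def edges(img,c,f,segs,z,rng=5):
    # returns list of (seg idx, signed px offset) from strongest gradient along normal
    S=cv2.GaussianBlur(img,(3,3),0).astype(np.float32); out=[]
    for i,(a,b) in enumerate(segs):
        for t in np.linspace(.08,.92,30):
            P=np.array(a)*(1-t)+np.array(b)*t
            q=proj(F(f,(*P,z)),c); q2=proj(F(f,(*(P+.01*(np.array(b)-a)),z)),c)
            d=(q2-q)/np.linalg.norm(q2-q); n=np.array([-d[1],d[0]])
            k=np.arange(-rng,rng+.01,.25); pts=(q+k[:,None]*n).astype(np.float32)
            v=cv2.remap(S,pts[:,0][None],pts[:,1][None],1)[0]
            yield i,P,q,n,k,v
E
python3 - <<'E'
from fit import *
f=np.load("f.npy"); 
C=[(78,100),(78,-90),(-78,-90),(-78,100)]; segs=[(C[i],C[(i+1)%4]) for i in range(4)]
cams={}
for n in("top","side"): cams[n]=cam(n)
def meas(n,f):
    c=cams[n]; o=[]
    for i,P,q,nn,k,v in edges(c[0],c,f,segs,12,6):
        sat=v[:,0]-v[:,2] # orange-ness
        j=np.argmax(abs(np.gradient(sat))); 
        if abs(np.gradient(sat)[j])>6: o.append((i,P,q+k[j]*nn,nn))
    return o
for use in(("top",),("side",),("top","side")):
    g=np.append(f,0.)[:3]
    for _ in range(4):
        M=[(n,)+m for n in use for m in meas(n,g)]
        fun=lambda h:np.array([ (proj(F(h,(*P,12)),cams[n])-q)@nn for n,i,P,q,nn in M])
        s=least_squares(fun,g,loss="soft_l1",f_scale=.5); g=s.x
    print(use,g.round(4),[ (n,e,round(float(np.median([x for x,m in zip(fun(g),M) if m[1]==e and m[0]==n])),2),sum(m[1]==e and m[0]==n for m in M)) for n in use for e in range(4)])
    np.save("f_%s.npy"%"".join(use),g)
E
```

```text
('top',) [ 0.5616 -0.1376  0.1229] [('top', 0, 0.03, 30), ('top', 1, 0.22, 30), ('top', 2, 0.1, 30), ('top', 3, 0.27, 24)]
('side',) [ 0.5602 -0.1292  0.1254] [('side', 0, 0.22, 30), ('side', 1, 1.27, 26), ('side', 2, 0.14, 30), ('side', 3, 1.73, 19)]
('top', 'side') [ 0.5614 -0.1372  0.1241] [('top', 0, 0.05, 30), ('top', 1, 0.25, 30), ('top', 2, -0.06, 30), ('top', 3, -0.01, 25), ('side', 0, 0.01, 29), ('side', 1, -0.23, 26), ('side', 2, 0.24, 30), ('side', 3, 3.75, 19)]
```

```bash
cat > go.py <<'E'
import sys
from h import *
f=np.load("f_topside.npy")
def where():
    s=r.read_state(); m=R.from_quat(s["eef_rot"]).as_matrix(); p=s["ee_pos"]
    return s,m,p
def to(x,y,ztip,head=None):
    "fixture mm target of TCP, tip height mm; prints tool shift, turn needed"
    s,m,p=where(); T=F(f,(x,y,ztip+11)); d=m.T@(T-p); h=np.arctan2(m[1,0],m[0,0])-f[2]-np.pi/2
    print("shift mm",(d*1000).round(1),"now fix",Finv(f,p).round(1),"tip",round(p[2]*1000-11,1),"theta",round(h,3),"tilt",m[2].round(3),"turn",None if head is None else round(-((head-h+np.pi)%(2*np.pi)-np.pi),3),"t",round(s["time"],2),"F",s["ft_force"].round(1),"q",s["joint_positions"].round(2))
if __name__=="__main__": to(*[float(a) for a in sys.argv[1:]])
E
python3 -m pendant '[[0,0,0,-0.12],[0,0,0,-0.12],[0,0,0,-0.12],[0,0,0,-0.12],[0,0,0,-0.12],[0,0,0,-0.12],[0,0,0,-0.12],[0,0,0,-0.12]]' 0 20
python3 -m pendant '[[0,0,0,-0.12],[0,0,0,-0.12],[0,0,0,-0.12],[0,0,0,0]]'
python3 go.py -3 -105 150 0
```

```text
time: 2.47
ee_pos: [0.2288, -0.5816, 0.2336]
eef_rot: [0.784, 0.621, -0.0, 0.0]
ft_force: [0.0, -0.4, -0.0]
width: 0.0417
grip_force: 0.0
time: 2.8
ee_pos: [0.2287, -0.5817, 0.2336]
eef_rot: [0.66, 0.751, 0.0, 0.0]
ft_force: [0.9, -0.1, 0.1]
width: 0.015
grip_force: 0.0
shift mm [292.8 383.8  72.6] now fix [-385.2 -399.9] tip 222.6 theta 0.005 tilt [-0.  0. -1.] turn 0.005 t 2.8 F [ 0.9 -0.1  0.1] q [ 1.31  0.34 -0.24  1.45  0.08  1.36  1.19]
```

```bash
python3 -m pendant '[[0.0225,0.0295,0,0],[0.0225,0.0295,0,0],[0.0225,0.0295,0,0],[0.0225,0.0295,0,0],[0.0225,0.0295,0,0],[0.0225,0.0295,0,0],[0.0225,0.0295,0,0],[0.0225,0.0295,0,0]]' >/dev/null
python3 -m pendant '[[0.0225,0.0295,0,0],[0.0225,0.0295,0,0],[0.0225,0.0295,0,0],[0.0225,0.0295,0,0],[0.0225,0.0295,0,0],[0,0,0,0],[0,0,0,0]]'
python3 go.py -3 -98 30 0
```

```text
time: 4.05
ee_pos: [0.5746, -0.2412, 0.2333]
eef_rot: [0.662, 0.75, 0.0, -0.0]
ft_force: [0.2, -1.3, -0.5]
width: 0.0005
grip_force: 0.0
shift mm [  6.6  -3.3 192.3] now fix [   0.2 -104.8] tip 222.3 theta 0.0 tilt [ 0.001  0.    -1.   ] turn 0.0 t 4.05 F [ 0.2 -1.3 -0.5] q [ 0.71  0.37 -0.5   1.45  0.18  1.37  0.33]
```

```bash
python3 -m pendant '[[0.0065,-0.003,0.03,0],[0,0,0.035,0],[0,0,0.035,0],[0,0,0.035,0],[0,0,0.035,0],[0,0,0.02,0],[0,0,0,0],[0,0,0,0]]'
python3 go.py -3 -59.5 15 0
python3 - <<'E'
from h import *
c=cam("top"); save("t2.png",c[0][110:230,270:440],4.5)
E
```

```text
time: 4.72
ee_pos: [0.5684, -0.2389, 0.0433]
eef_rot: [0.663, 0.748, -0.001, -0.001]
ft_force: [0.3, -0.1, 0.4]
width: 0.0007
grip_force: 0.0
shift mm [42.3  2.5 17.3] now fix [  -5.6 -101.8] tip 32.3 theta -0.004 tilt [ 0.    -0.002 -1.   ] turn -0.004 t 4.72 F [ 0.3 -0.1  0.4] q [ 0.68  0.53 -0.46  1.66  0.27  1.02  0.26]
```

View pics/t2.png

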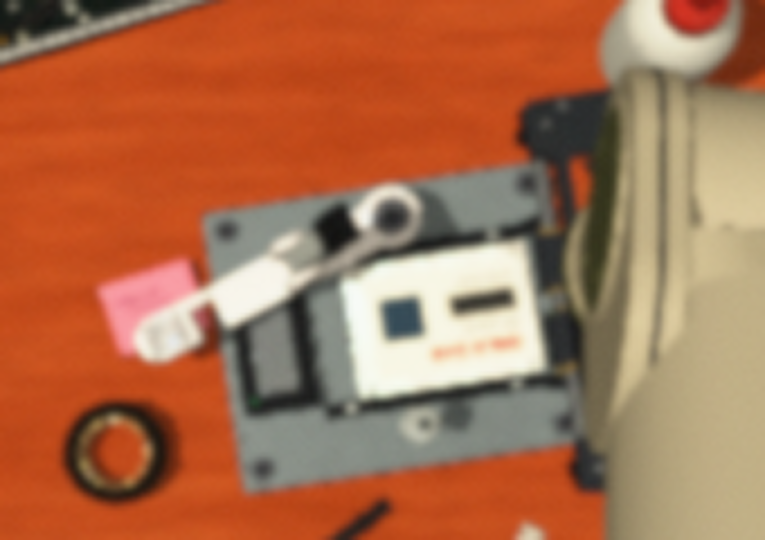

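```bash
python3 -m pendant '[[0,0.002,0.017,0],[0,0,0,0],[0,0,0,0]]'
python3 go.py -3 -59.5 15 0
python3 -m pendant '[[0.006,0,0,0],[0.006,0,0,0],[0.005,0,0,0],[0.005,0,0,0],[0.005,0,0,0],[0.005,0,0,0],[0,0,0,0]]'
python3 go.py -3 -59.5 15 0
```

```text
time: 5.02
ee_pos: [0.5718, -0.2381, 0.028]
eef_rot: [0.662, 0.749, 0.0, 0.001]
ft_force: [0.2, -0.6, 0.9]
width: 0.0004
grip_force: 0.0
shift mm [41.9 -0.8  1.9] now fix [  -2.2 -101.4] tip 17.0 theta -0.001 tilt [-0.001  0.001 -1.   ] turn -0.001 t 5.02 F [ 0.2 -0.6  0.9] q [ 0.68  0.55 -0.46  1.66  0.28  1.    0.25]
time: 5.6
ee_pos: [0.5675, -0.2044, 0.0267]
eef_rot: [0.661, 0.75, 0.0, -0.0]
ft_force: [0.6, 0.1, 0.3]
width: 0.0005
grip_force: 0.0
shift mm [ 8.  -0.7  0.7] now fix [ -2.3 -67.5] tip 15.7 theta 0.001 tilt [ 0.  0. -1.] turn 0.001 t 5.6 F [0.6 0.1 0.3] q [ 0.64  0.53 -0.47  1.7   0.28  0.98  0.2 ]
```

```bash
python3 -m pendant '[[0.003,0,0,0],[0.002,0,0,0],[0,0,0,0]]'; python3 go.py -3 -59.5 15 0
python3 -m pendant '[[0.0015,0,0,0],[0.0015,0,0,0],[0,0,0,0]]'; python3 go.py -3 -59.5 15 0
```

```text
time: 5.85
ee_pos: [0.5668, -0.2005, 0.0265]
eef_rot: [0.662, 0.75, 0.0, -0.0]
ft_force: [0.8, 0.2, 0.1]
width: 0.0006
grip_force: 0.0
shift mm [ 4.  -0.5  0.5] now fix [ -2.5 -63.5] tip 15.5 theta 0.0 tilt [ 0. -0. -1.] turn 0.0 t 5.85 F [0.8 0.2 0.1] q [ 0.64  0.52 -0.47  1.71  0.28  0.98  0.19]
time: 6.1
ee_pos: [0.5665, -0.1984, 0.0266]
eef_rot: [0.662, 0.749, -0.0, 0.0]
ft_force: [0.8, -2.6, -0.6]
width: 0.001
grip_force: 1.4
shift mm [ 1.9 -0.5  0.6] now fix [ -2.5 -61.4] tip 15.6 theta -0.0 tilt [-0.001  0.    -1.   ] turn -0.0 t 6.1 F [ 0.8 -2.6 -0.6] q [ 0.64  0.52 -0.47  1.71  0.28  0.98  0.19]
```

```bash
python3 -m pendant '[[0.0015,0,0,0],[0.0015,0,0,0],[0,0,0,0],[0,0,0,0]]'; python3 go.py -3 -59.5 15 0
python3 - <<'E'
from h import *
c=cam("top"); save("t3.png",c[0][110:230,270:440],4.5)
E
```

```text
time: 6.43
ee_pos: [0.5664, -0.1982, 0.027]
eef_rot: [0.663, 0.749, -0.001, 0.002]
ft_force: [2.0, -10.8, 0.1]
width: 0.0005
grip_force: 5.1
shift mm [ 1.7 -0.4  1. ] now fix [ -2.6 -61.2] tip 16.0 theta -0.002 tilt [-0.004  0.001 -1.   ] turn -0.002 t 6.43 F [  2.  -10.8   0.1] q [ 0.63  0.52 -0.47  1.71  0.28  0.97  0.18]
```

View pics/t3.png

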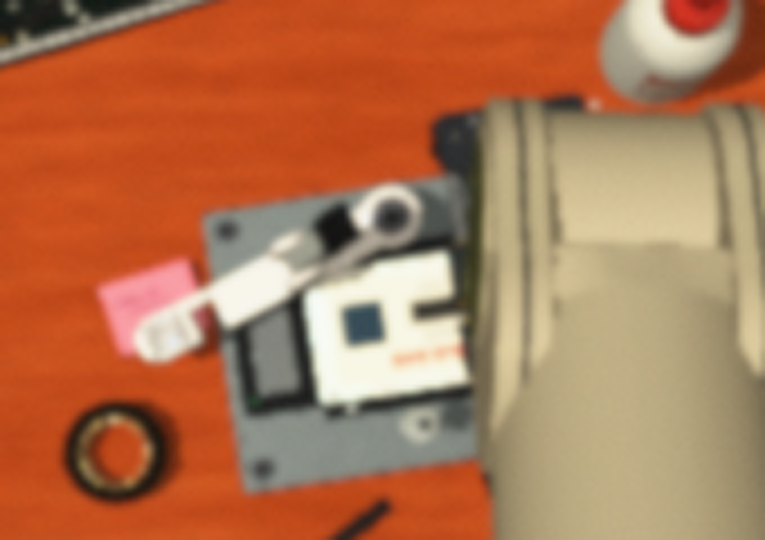

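```bash
python3 -m pendant '[[-0.02,0,0,0],[-0.01,0,-0.03,0],[0,0,-0.04,0],[0,0,-0.04,0],[0,0,-0.04,0],[0,0,-0.04,-0.1],[0,0,0,-0.11],[0,0,0,-0.11]]'
python3 go.py 49 135 100 0.32
```

```text
time: 7.15
ee_pos: [0.5711, -0.2244, 0.2197]
eef_rot: [0.532, 0.847, 0.001, 0.002]
ft_force: [-0.9, 0.2, -1.0]
width: 0.0004
grip_force: 0.0
shift mm [195.4 118.4 108.4] now fix [ -1.2 -87.8] tip 208.7 theta 0.326 tilt [-0.003  0.003 -1.   ] turn 0.006 t 7.15 F [-0.9  0.2 -1. ] q [ 0.74  0.36 -0.56  1.49  0.2   1.33  0.61]
```

```bash
python3 -m pendant '[[0.028,0.017,0,0],[0.028,0.017,0,0],[0.028,0.017,0,0],[0.028,0.017,0,0],[0.028,0.017,0,0],[0.028,0.017,0,0],[0.027,0.016,0,0],[0,0,0,0]]' | head -2
python3 -m pendant '[[0,0,0.04,0],[0,0,0.04,0],[0,0,0.028,0],[0,0,0,0]]' | head -2
python3 go.py 49 135 36 0.32
python3 - <<'E'
from h import *
c=cam("side"); save("s4.png",c[0][140:300,240:420],3.3)
c=cam("top"); save("t4.png",c[0][110:230,230:400],4.5)
E
```

```text
time: 7.82
ee_pos: [0.592, 0.0109, 0.2169]
time: 8.15
ee_pos: [0.5887, 0.0018, 0.1025]
shift mm [-1.3  5.1 55.5] now fix [ 44.3 134.5] tip 91.5 theta 0.32 tilt [ 0.005 -0.008 -1.   ] turn 0.0 t 8.15 F [-1.  -0.4 -0.8] q [ 0.43  0.44 -0.63  1.68  0.28  1.13  0.16]
```

View pics/s4.png

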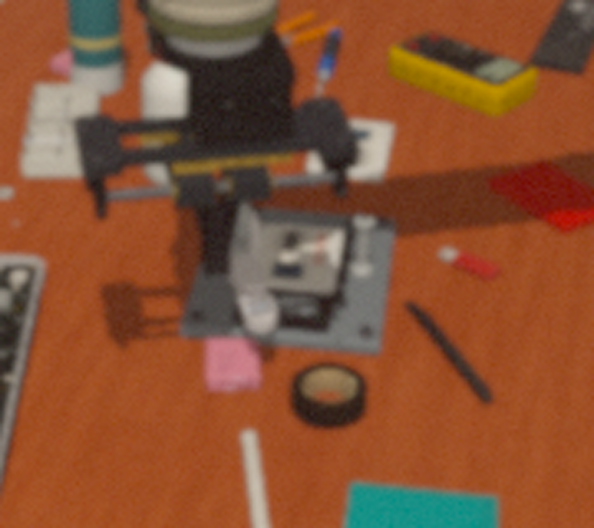

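```bash
python3 -m pendant '[[-0.001,0.007,0,0],[0,0,0.03,0],[0,0,0.025,0],[0,0,0,0],[0,0,0,0]]'
python3 go.py 49 135 36 0.32
```

```text
time: 8.67
ee_pos: [0.6001, 0.0044, 0.0549]
eef_rot: [0.534, 0.845, 0.0, 0.0]
ft_force: [-0.3, 0.6, 0.6]
width: 0.0004
grip_force: 0.0
shift mm [ 1.5 -6.8  7.9] now fix [ 55.9 135.7] tip 43.9 theta 0.32 tilt [-0.     0.001 -1.   ] turn -0.0 t 8.67 F [-0.3  0.6  0.6] q [ 0.4   0.51 -0.61  1.69  0.33  1.04  0.12]
```

```bash
python3 -m pendant '[[0.0015,0,0.0075,0],[0,-0.006,0,0],[0,-0.005,0,0],[0,-0.003,0,0],[0,-0.002,0,0],[0,0,0,0]]'
python3 go.py 49 135 36 0.32
python3 -m pendant '[[0.0014,-0.0078,0,-0.06],[0.0014,-0.0078,0,-0.06],[0.0014,-0.0078,0,-0.06],[0.0014,-0.0078,0,-0.06],[0.0014,-0.0078,0,-0.06],[0.0014,-0.0078,0,-0.06],[0.0014,-0.0078,0,-0.06],[0,0,0,0]]'
python3 go.py 49 135 36 0.32
python3 - <<'E'
from h import *
c=cam("side"); save("s5.png",c[0][140:300,240:420],3.3)
E
```

```text
time: 9.17
ee_pos: [0.5841, -0.0019, 0.0466]
eef_rot: [0.534, 0.845, -0.0, 0.0]
ft_force: [-0.6, -0.7, -1.0]
width: 0.0008
grip_force: 0.0
shift mm [ 0.4 10.4 -0.4] now fix [ 39.2 131.4] tip 35.6 theta 0.319 tilt [-0.001  0.    -1.   ] turn -0.001 t 9.17 F [-0.6 -0.7 -1. ] q [ 0.42  0.49 -0.61  1.74  0.33  1.01  0.13]
time: 9.83
ee_pos: [0.5338, -0.0262, 0.0461]
eef_rot: [0.345, 0.939, -0.0, -0.0]
ft_force: [-0.5, 0.4, -0.2]
width: 0.0004
grip_force: 0.0
shift mm [-26.5  60.7  -0.9] now fix [-13.7 113.5] tip 35.1 theta 0.742 tilt [-0.    -0.001 -1.   ] turn 0.422 t 9.83 F [-0.5  0.4 -0.2] q [ 0.57  0.42 -0.71  1.87  0.33  0.98  0.58]
```

View pics/s5.png

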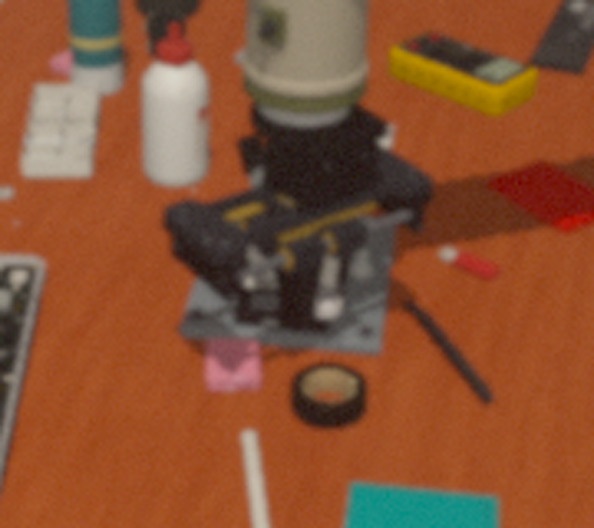

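```bash
python3 -m pendant '[[0.0014,-0.0078,0,-0.06],[0.0014,-0.0078,0,-0.06],[0.0014,-0.0078,0,-0.06],[0.0014,-0.0078,0,-0.06],[0.0014,-0.0078,0,-0.06],[0.0014,-0.0078,0,-0.06],[0.0014,-0.0078,0,-0.06],[0,0,0,0]]'
python3 go.py -75 27 36 1.571
python3 -m pendant '[[0.0014,-0.0078,0,-0.06],[0.0012,-0.0065,0,-0.05],[0.0012,-0.0065,0,-0.05],[0.001,-0.0052,0,-0.04],[0.001,-0.0052,0,-0.04],[0.0007,-0.0039,0,-0.03],[0,0,0,0]]'
python3 go.py -75 27 36 1.571
```

```text
time: 10.55
ee_pos: [0.4989, -0.0682, 0.0461]
eef_rot: [0.143, 0.99, -0.0, 0.0]
ft_force: [0.1, -0.9, -0.1]
width: 0.0004
grip_force: 0.0
shift mm [ -0.  -53.7  -0.9] now fix [-53.5  76.2] tip 35.1 theta 1.159 tilt [-0.    -0.001 -1.   ] turn -0.412 t 10.55 F [ 0.1 -0.9 -0.1] q [ 0.75  0.38 -0.8   1.94  0.33  0.96  1.07]
time: 11.13
ee_pos: [0.4869, -0.1007, 0.0462]
eef_rot: [0.01, 1.0, -0.0, 0.0]
ft_force: [-0.1, -0.4, 0.2]
width: 0.0
grip_force: 0.0
shift mm [  2.9 -19.   -0.8] now fix [-69.4  45.4] tip 35.2 theta 1.427 tilt [-0. -0. -1.] turn -0.144 t 11.13 F [-0.1 -0.4  0.2] q [ 0.85  0.38 -0.84  1.95  0.34  0.96  1.4 ]
```

```bash
python3 -m pendant '[[0.001,-0.0055,0,-0.05],[0.001,-0.0045,0,-0.05],[0.0007,-0.003,0,-0.04],[0,-0.002,0,0],[0,-0.002,0,0],[0,0,0,0]]'
python3 go.py -75 27 36 1.571
python3 -m pendant '[[0,-0.002,0,0],[0,-0.0015,0,0],[0,0,0,0],[0,0,0,0]]'
python3 go.py -75 27 36 1.571
python3 - <<'E'
from h import *
c=cam("side"); save("s6.png",c[0][140:300,240:420],3.3)
E
```

```text
time: 11.63
ee_pos: [0.4849, -0.1174, 0.0461]
eef_rot: [-0.06, 0.998, -0.0, 0.0]
ft_force: [-0.1, -0.5, 0.8]
width: 0.0003
grip_force: 0.0
shift mm [ 1.5 -2.1 -0.9] now fix [-73.4  29.1] tip 35.1 theta -4.716 tilt [-0. -0. -1.] turn -0.004 t 11.63 F [-0.1 -0.5  0.8] q [ 0.9   0.39 -0.86  1.95  0.35  0.96  1.56]
time: 11.97
ee_pos: [0.485, -0.121, 0.0461]
eef_rot: [-0.061, 0.998, -0.0, 0.0]
ft_force: [0.4, 0.4, 0.7]
width: 0.0004
grip_force: 0.0
shift mm [ 1.2  1.5 -0.9] now fix [-73.8  25.5] tip 35.1 theta -4.714 tilt [-0. -0. -1.] turn -0.002 t 11.97 F [0.4 0.4 0.7] q [ 0.91  0.39 -0.86  1.95  0.36  0.96  1.57]
```

View pics/s6.png

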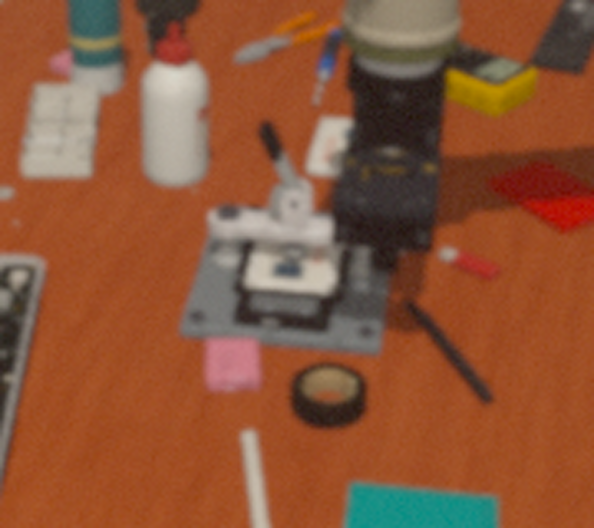

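```bash
python3 -m pendant '[[0,-0.002,0,0],[0,-0.002,0,0],[0,0,0,0],[0,0,0,0]]'|grep -E "pos|force"
python3 -m pendant '[[0,-0.0015,0,0],[0,-0.0015,0,0],[0,0,0,0],[0,0,0,0]]'|grep -E "pos|force"
python3 go.py -75 27 36 1.571
```

```text
ee_pos: [0.4855, -0.1251, 0.0461]
ft_force: [0.4, 0.8, -0.6]
grip_force: 0.0
ee_pos: [0.4856, -0.1263, 0.046]
ft_force: [-2.4, 6.0, 1.9]
grip_force: 3.0
shift mm [ 1.2  6.8 -1. ] now fix [-73.8  20.2] tip 35.0 theta -4.712 tilt [ 0.     0.002 -1.   ] turn 0.0 t 12.68 F [-2.4  6.   1.9] q [ 0.91  0.39 -0.85  1.94  0.36  0.97  1.58]
```

```bash
python3 -m pendant '[[0,-0.002,0,0],[0,-0.001,0,0],[0,0,0,0],[0,0,0,0]]'|grep -E "pos|force"
python3 -m pendant '[[0,0.015,0,0],[0,0.02,0,0],[0,0.01,-0.03,0],[0,0,-0.04,0],[0,0,-0.04,0],[0,0,-0.03,0],[0,0,0,0]]'|grep -E "pos|force"
python3 - <<'E'
from h import *
c=cam("top"); save("t7.png",c[0][110:230,270:440],4.5)
c=cam("side"); save("s7.png",c[0][160:260,260:380],5)
E
python3 go.py -20 0 118 1.571
```

```text
ee_pos: [0.4856, -0.1265, 0.046]
ft_force: [-5.2, 15.6, 7.7]
grip_force: 8.0
ee_pos: [0.4836, -0.0863, 0.1919]
ft_force: [1.3, -0.1, 0.1]
grip_force: 0.0
shift mm [-53.2 -59.9  58.3] now fix [-73.3  60.1] tip 176.1 theta -4.714 tilt [-0.002 -0.002 -1.   ] turn -0.002 t 13.7 F [ 0.2  1.3 -1. ] q [ 0.99  0.16 -0.96  1.84  0.14  1.21  1.67]
```

View pics/s7.png

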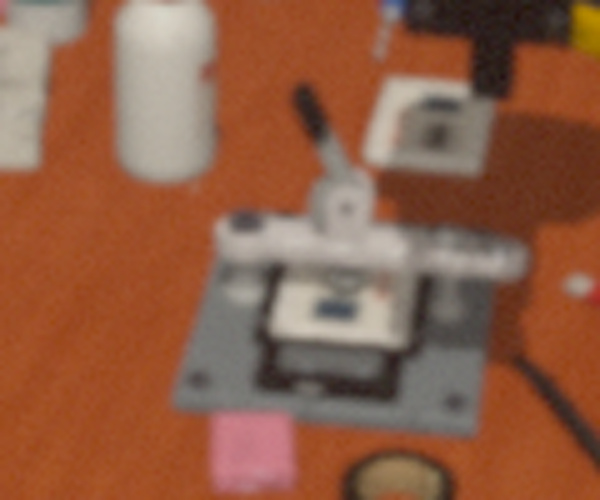

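```bash
python3 -m pendant '[[-0.02,-0.02,0,0],[-0.02,-0.02,0,0],[-0.02,-0.0195,0,0],[0,0,0.024,0],[0,0,0.024,0],[0,0,0,0],[0,0,0,0]]'|grep -E "pos|force"
python3 go.py -12 0.5 128 1.571
```

```text
ee_pos: [0.5462, -0.1373, 0.1364]
ft_force: [-0.0, -0.4, -0.0]
grip_force: 0.0
shift mm [-3.1 -1.2 -2.6] now fix [-15.1   1.7] tip 125.4 theta -4.713 tilt [ 0.004  0.002 -1.   ] turn -0.0 t 14.28 F [-0.  -0.4 -0. ] q [ 0.89  0.41 -0.88  1.71  0.34  1.19  1.61]
```

```bash
python3 -m pendant '[[-0.009,-0.001,-0.001,0],[-0.009,0,-0.0006,0],[-0.0034,0,0.001,0],[-0.0034,0,0.0012,0],[-0.004,0,0.002,0],[-0.004,0,0.002,0],[0,0,0,0]]'|grep -E "pos|force"
python3 go.py 17.3 0.5 121 1.571
python3 -m pendant '[[-0.0035,0,0.0026,0],[-0.0035,0,0.0027,0],[-0.003,0,0.0032,0],[-0.003,0,0.0032,0],[0,0,0,0]]'|grep -E "pos|force"
python3 go.py 30.3 0.5 109 1.571
```

```text
ee_pos: [0.5808, -0.1345, 0.1332]
ft_force: [-0.0, -0.2, -0.0]
grip_force: 0.2
shift mm [2.2 0.3 1.2] now fix [19.5  0.2] tip 122.2 theta -4.713 tilt [-0.  0. -1.] turn -0.001 t 14.87 F [-0.  -0.2 -0. ] q [ 0.82  0.48 -0.86  1.63  0.38  1.21  1.57]
ee_pos: [0.5933, -0.133, 0.1209]
ft_force: [-1.3, -0.2, 1.0]
grip_force: 0.2
shift mm [1.8 0.3 0.9] now fix [32.1  0.2] tip 109.9 theta -4.713 tilt [ 0.     0.001 -1.   ] turn -0.001 t 15.28 F [-1.3 -0.2  1. ] q [ 0.79  0.52 -0.84  1.61  0.41  1.2   1.56]
```

Contact forces appear; continue the arc.

```bash
python3 -m pendant '[[-0.002,0,0.0037,0],[-0.002,0,0.0037,0],[-0.0017,0,0.004,0],[-0.0017,0,0.004,0],[-0.001,0,0.0043,0],[-0.001,0,0.0043,0],[0,0,0,0]]'|grep -E "pos|force"
python3 go.py 40 0.5 85 1.571
```

```text
ee_pos: [0.6023, -0.132, 0.0968]
ft_force: [-0.8, 0.2, -0.6]
grip_force: 0.0
shift mm [1.2 0.5 0.8] now fix [41.2  0. ] tip 85.8 theta -4.713 tilt [ 0.001  0.    -1.   ] turn -0.001 t 15.87 F [-0.8  0.2 -0.6] q [ 0.76  0.56 -0.82  1.6   0.44  1.17  1.54]
```

Run:
```python
from h import *
c=cam("side"); save("s8.png",c[0][160:260,260:380],5)
```

```text
(no output)
```

View pics/s8.png

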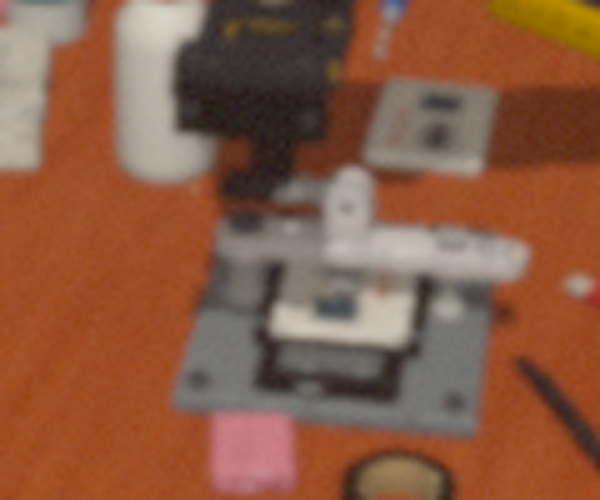

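```bash
python3 -m pendant '[[0,0,0.0015,0],[0,0,0.0015,0],[0,0,0,0],[0,0,0,0]]'|grep -E "pos|ft"
python3 -m pendant '[[0,0,0.001,0],[0,0,0.001,0],[0,0,0,0],[0,0,0,0]]'|grep -E "pos|ft"
python3 -m pendant '[[0,0,0.001,0],[0,0,0,0],[0,0,0,0]]'|grep -E "pos|ft"
```

```text
ee_pos: [0.6021, -0.1322, 0.0961]
ft_force: [-6.5, 0.6, 15.3]
ee_pos: [0.6023, -0.1322, 0.0956]
ft_force: [-13.0, 0.3, 29.6]
ee_pos: [0.6024, -0.1322, 0.0954]
ft_force: [-15.6, 0.6, 35.7]
```

```bash
python3 -m pendant '[[0,0,-0.01,0],[0,0,-0.03,0],[0,0,-0.04,0],[0,0,-0.04,0],[0.03,0,0,0],[0.03,0.02,0,0],[0.03,0.02,0,0],[0,0,0,0]]'|grep -E "time|pos|ft"
python3 -m pendant '[[0.03,0.025,0,0],[0.03,0.025,0,0],[0.02,0.03,0,0],[0.02,0.03,0,0],[0,0.04,0,0],[0,0.04,0,0],[0,0.04,0,0],[0,0,0,0]]'|grep -E "time|pos|ft"
python3 - <<'E'
from h import *
t=cam("top")[0][130:230,270:390]; s=cam("side")[0][160:260,260:380]
save("end.png",np.vstack([t,s]),2.9)
E
```

```text
time: 17.5
ee_pos: [0.5029, -0.1004, 0.2108]
ft_force: [0.7, 0.2, 0.3]
time: 18.17
ee_pos: [0.3794, 0.1192, 0.2119]
ft_force: [0.1, 0.3, 1.0]
```

View pics/end.png

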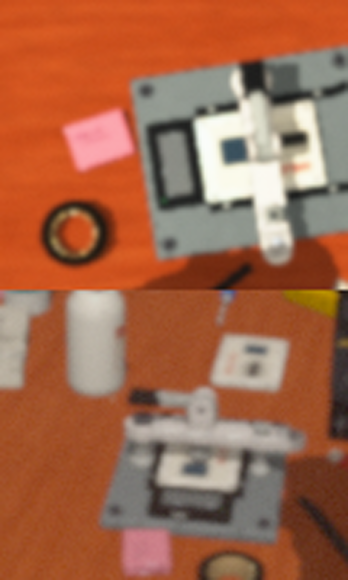

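```bash
python3 -c "
from bench import r
print(r.close_job())"
```

```text
the job is handed in; nothing more can be done
None
```

The job is handed in at about 18 s of the 56 s. The drive is pushed home against the connector box, the strap was pushed to its hard stop on the stud, and only then was the lever pressed down to its stop. The last pictures show the drive flat in its nest, and I saw no other item moved.

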